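Clear the breakfast tray away under the shelf riser

ROBOT

A 6-joint arm with a two-finger parallel gripper is mounted at the origin on the work surface. World frame = base frame: x ahead of the robot, y to its left, z up, the work surface at z = 0. Lengths are in m, angles in rad, forces in N, time in s.
With the tool pointing down it reaches from about 0.375 to 0.925 m from the base axis. Payload 5.7 kg.
Tool frame: the origin (TCP) lies on the centre line of the jaws, within the pads' length; the fingertips stand 19 mm ahead of it and the grasp point (between the pads) is the TCP; z points along the fingers, x is the direction in which the jaws open and shut, and the axes are right-handed (so a half turn about z gives the same grasp; the last joint's range is limited). The gripper opens to 88 mm and grips with 3 to 60 N. Pads are 20 mm wide; open, the fingers measure 115 mm over their backs; the gripper's body (75 mm by 178 mm) begins 61 mm behind the grasp point.
Start: joints at [-1.263, 0.359, 1.51, -0, 1.272, -0.115], TCP at [0.246, -0.547, 0.242] pointing down, gripper open.
Joint ranges: [-2.97, 2.97], [-1.01, 2.36], [0.21, 2.38], [-0.96, 4.11], [0.2, 2.71], [-2.98, 2.98]. Speed limits (rad/s): [2.39, 2.39, 3.14, 3.14, 3.14, 3.14].

INTERFACE

Orientations are given as a rotation vector (axis times angle).
In Python, from plant import * gives the robot as it stands.
- The arm moves only by the tool play_rows, never from a script. Its argument "moves" is a list that holds one entry, the list of rows, each a list of 7 numbers: the closure, from 0 (fully open) to 1 (shut), then the shift along the world's x, y, z in m, then the turn, a rotation vector about the world's x, y, z in degrees. A call has 1 to 20 rows; each row is the pose to reach, as a shift and turn from the pose measured when the call began; what a row does not reach only later rows make up. A row lasts 1/8 s, in which the tool goes at most 62.5 mm and 10.7 degrees, less where a joint would pass 70% of its speed; a pose out of reach is approached as far as the arm can. A call with a gripper value outside its range is refused whole. The fingers move at their own pace and stop on an object; "force" is the grip in N (left out, the last holds). Time passes only in rows, so rows that repeat a pose let the fingers close. It gives the time, the measured TCP pose, the force and the opening at its end, in the units of the state.
- get_state(): the state, without advancing time (a new reading comes with each control period).
- grab_frame(name): name is "side" or "top" or "wrist"; returns the picture (400x640x3 uint8, red, green, blue); there is no depth.
- camera_model(name): a dict with "fovy" (degrees; the focal length in pixels is half the picture's height over the tangent of half this angle, whatever the lens; pixels are square), "cx", "cy" (the principal point, pixels), "extrinsics" (4x4, takes a point from world to camera coordinates); the wrist camera has in their place "T_tool_cam" (4x4, takes a point from camera to tool coordinates, whose origin is the TCP and whose axes are the tool frame's). Camera axes: x right, y down, z forward; pixel columns grow to the right and rows downward; lengths in m; the calibration is good to about 2 mm. A picture is of the moment at which its call begins: read the wrist's pose just before it. camera_model takes no time and is no camera call.
- finish_job(): hands the job in, once; it reports no verdict.
The state is a dict: "clock": time; "qpos": joint angles; "joint_velocities": joint speeds; "joint_torque": joint torques, N m; "position": TCP position; "tcp_rot": TCP orientation; "force": force on the tool from outside, world axes, zero at the start; "ft_torque": the same for the moment, N m; "gripper_width": finger opening in m.
Only numpy, scipy, OpenCV 4.12 (cv2) and the standard library are available. Lean on these libraries where they do the work, as an engineer would, in place of code of your own. Each camera call takes 0.05 s, during which the arm holds its last target. There are 200 camera calls.

TASK

The jam jar is too tall to go under the little shelf, so lift it off the tray and stand it on the cork coaster. Then slide the tray, with the glass dish still on it, along the table under the shelf, and press it gently home until the sprung bumper hidden at the back is pushed in to its end; let go and leave it there, square and resting against the bumper. The tray and what is on it must not knock the shelf's underside, the push on the bumper or shelf must stay light (well under 14 N), and the mug and the food tub stay where they are.

Things in the scene. Friction and masses are not known exactly. Their poses are not given: they have to be found in the camera images.
- tray: Loose pale wooden serving tray, 210 mm along its x, 220 mm along its y, about 0.45 kg empty. Floor 6 mm thick, rim walls 18 mm high, 8 mm thick. Origin: centre of its underside. Its +x end goes in first; the grip bar is near its -x end and stays outside the shelf.
- tray_grip (a point): Centre of the tray's upright dark grip bar, at tray x = -88 mm, y = 0, 35 mm above the table; the tray's axes. The bar is 14 mm thick along x, 90 mm long along y, its top 52 mm above the table. The rim wall is close behind it on the -x side: pinch the bar above 20 mm
- jar: Loose jam jar, dark purple with a paper band and a yellow lid, 56 mm diameter, 88 mm tall (lid 53 mm diameter, top 16 mm), about 0.26 kg, standing on the tray at about tray x = +47 mm and 54 mm to one side of its middle. Origin: centre of its underside, z up.
- dish: Loose open glass dish, 80 mm along x, 85 mm along y, 38 mm high, about 0.25 kg, on the tray beside the jar (which side varies) and to stay there. Origin: centre of its underside.
- coaster: Fixed round cork coaster on the table, 90 mm diameter, 6 mm thick, left or right of the tray. Origin: centre of its underside. The jar goes on it, standing.
- riser: Fixed low wooden shelf riser: two side panels and a closed back under a deck. Origin: on the table at the centre of its footprint, 180 mm along its x, 270 mm along its y. Its open mouth is at x = -90 mm, facing the robot; the tray goes in along its +x. 234 mm clear between the side panels (centred at y = 0).
- deck: The riser's top board, fixed to it, with its own origin at the same point and the same axes as the riser. Underside 66 mm and top 82 mm above the table, covering the whole footprint. This is the overhang.
- backstop: Fixed base of the stop under the deck; origin and axes as the riser's. It carries a hidden black rubber bumper, 70 mm wide, 4 to 32 mm high, at y = 0. Its depth varies, unmeasured: free face at x = -12 to +28 mm (met with the tray 78 to 118 mm inside the mouth). A 0.6 to 1.2 N spring gives 6 mm, then a firm end; the tray's friction (2 to 7 N, more if the hand bears down) outdoes the spring.
- mug: Blue mug with a handle, 76 mm diameter, 88 mm tall, loose on the table on the other side from the coaster. Leave alone. Origin: centre of its underside.
- tub: Red food tub with a white lid, 98 mm diameter, 57 mm tall, loose on top of the deck. Leave alone. Origin: centre of its underside.
There are look-alikes about, which are no part of the job. There is more than one size of the jar; the one meant has the size given above. Several things have the shape of the dish; the one meant has the colours described above.

How it is judged:
On the way, in this order (a step that is already met when the one before it is completed fails the run):
1. the jar stands on the coaster, let go (horizontal distance between jar and coaster below 0.025 m and z of jar in the frame of coaster between 0.002 and 0.01 m and angle between jar's own z axis and vertical below 0.1 rad and linear speed of jar below 0.02 m/s and contact force between jar and the fingers below 0.2 N), for 0.2 s.
2. the tray presses the hidden bumper to its end (more than 2.5 N on it) for a moment (contact force between tray and backstop above 2.5 N), for 0.15 s.
At the end, for the whole second after the job is handed in: Jar upright on the coaster, centres within 25 mm. Tray flat on the table under the shelf, square within 4 degrees, resting against the bumper (over 0.25 N), the dish standing on it. All at rest; mug and tub within 20 mm of their starts (horizontal distance between jar and coaster below 0.025 m and z of jar in the frame of coaster between 0.002 and 0.01 m and angle between jar's own z axis and vertical below 0.1 rad and linear speed of each of jar, tray, dish below 0.02 m/s and contact force between tray and backstop above 0.25 N and angle between the x axis of tray and the x axis of riser, either way round below 0.07 rad and x of tray in the frame of riser above -0.12 m and height (world z) of tray below 0.004 m and angle between tray's own z axis and vertical below 0.03 rad and z of dish in the frame of tray between 0.003 and 0.01 m and x of dish in the frame of tray between -0.02 and 0.07 m and angle between dish's own z axis and vertical below 0.05 rad and distance of each of mug, tub from where it was at the start of the episode below 0.02 m); the robot touches nothing.
It fails at once if the tray is pushed against the bumper or shelf with more than 14 N (contact force between tray and riser above 14 N).
It fails at once if the tray, dish or jar knocks the shelf's underside or deck (over 1.5 N) (contact force between any of tray, dish, jar and deck above 1.5 N).
It fails at once if the tray is lifted off the table by more than 15 mm instead of slid, or tipped more than 8 degrees (height (world z) of tray above 0.015 m or angle between tray's own z axis and vertical above 0.14 rad).
It fails at once if the mug or the tub is moved more than 30 mm or tipped (distance of any of mug, tub from where it was at the start of the episode above 0.03 m or angle between any of mug, tub's own z axis and vertical above 0.3 rad).
It also fails if it takes over 72 s, if anything falls off the work surface, if the arm or the gripper's body presses on something with over 40 N, if the wrist force passes 120 N, or if a joint passes its speed limit or range.

## Working session

There is one attempt and no reset: what is moved stays moved. The work goes in short steps, Python scripts to look and compute and a tool call to move; the robot and the scene stay as the last step left them, time stands still between calls to the robot, and variables do not carry over. Pictures are saved under pics/ and viewed, about 8 in all and at most 12, crops included, and the job is handed in when it is done.

Besides the shell and the picture viewer there is one more tool, called after ">>>" as name(argument=value, ...), one argument or row to a line, values as JSON. play_rows: Moves the arm, as the interface text tells. Its arguments: {"type":"object","properties":{"moves":{"type":"array"},"force":{"type":"number"}},"required":["moves"]}

```bash
mkdir -p pics; ls; python3 - <<'E'
from plant import *
import cv2,numpy as np
s=get_state();print(s['clock'],s['position'],s['tcp_rot'],s['force'],s['gripper_width'])
for n in ['top','side']:
    f=grab_frame(n);cv2.imwrite(f'pics/{n}0.png',f[:,:,::-1]);m=camera_model(n);print(n,m)
print(camera_model('wrist'))
E
```

```text
pics
0.0 [ 0.24599977 -0.54656017  0.24083098] [-2.63714596e+00  1.70525232e+00  2.12636453e-03] [-0.12702811  0.75837783  1.16015135] 0.08776018184218819
top {'fovy': 52.88865329369253, 'cx': 316.54646825900414, 'cy': 197.3967238425834, 'extrinsics': array([[ 0.00682613, -0.99936069, -0.03509442,  0.02040446],
       [-0.98774411, -0.00126586, -0.15607682,  0.65907287],
       [ 0.15593261,  0.03572971, -0.98712127,  1.06097605],
       [ 0.        ,  0.        ,  0.        ,  1.        ]])}
side {'fovy': 49.137399762144426, 'cx': 324.65463973042245, 'cy': 196.6217810106482, 'extrinsics': array([[ 9.65373094e-01,  2.60872442e-01,  5.98154753e-04,
        -6.10674714e-01],
       [ 1.81914291e-01, -6.71537055e-01, -7.18293237e-01,
        -4.92400263e-02],
       [-1.86981228e-01,  6.93529778e-01, -6.95740230e-01,
         1.19519650e+00],
       [ 0.00000000e+00,  0.00000000e+00,  0.00000000e+00,
         1.00000000e+00]])}
{'fovy': 63.87100688479296, 'cx': 325.95131020158635, 'cy': 201.21691217881136, 'T_tool_cam': array([[ 9.99999992e-01, -1.26195902e-04,  1.81677104e-05,
        -1.23349276e-04],
       [ 1.16880807e-04,  9.64305866e-01,  2.64790830e-01,
        -7.21416898e-02],
       [-5.09347474e-05, -2.64790826e-01,  9.64305873e-01,
        -1.43030487e-01],
       [ 0.00000000e+00,  0.00000000e+00,  0.00000000e+00,
         1.00000000e+00]])}
```

View pics/top0.png

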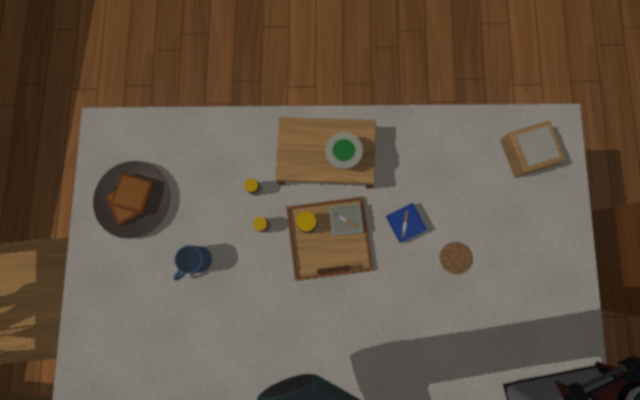

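View pics/side0.png

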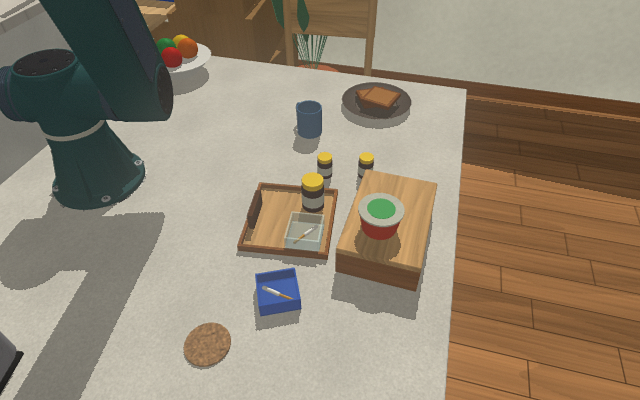

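Jar candidates in the top view are the big yellow lid on the tray (306,221) and small jars at (252,185) and (260,224). The one on the tray fits the description. Dish candidates are the clear glass one on the tray (346,220) and a blue tray (405,222). The coaster is at (456,257), the mug at (192,260), and the tub is on the deck at (344,150). I'll check this in one close crop.

```bash
cat > h.py <<'E'
from plant import *
import cv2,numpy as np
from scipy.spatial.transform import Rotation as R
def ray(name,uv,st=None):
    m=camera_model(name);f=200/np.tan(np.radians(m['fovy'])/2)
    d=np.array([(uv[0]-m['cx'])/f,(uv[1]-m['cy'])/f,1])
    if name=='wrist':
        T=np.eye(4);T[:3,:3]=R.from_rotvec(st['tcp_rot']).as_matrix();T[:3,3]=st['position'];T=T@m['T_tool_cam']
    else: T=np.linalg.inv(m['extrinsics'])
    return T[:3,3],T[:3,:3]@d
def on(name,uv,z,st=None):
    o,d=ray(name,uv,st);return (o+d*(z-o[2])/d[2])[:2].round(4)
def blobs(img,lo,hi,amin=60):
    hsv=cv2.cvtColor(img,cv2.COLOR_RGB2HSV);m=cv2.inRange(hsv,np.array(lo),np.array(hi))
    m=cv2.morphologyEx(m,cv2.MORPH_OPEN,np.ones((3,3)))
    n,l,s,c=cv2.connectedComponentsWithStats(m)
    return [(c[i].round(1),s[i]) for i in range(1,n) if s[i][4]>=amin]
E
python3 - <<'E'
from h import *
t=cv2.imread('pics/top0.png')[:,:,::-1].copy();s=cv2.imread('pics/side0.png')[:,:,::-1].copy()
for n,i in(('top',t),('side',s)):
    for c,st in blobs(i,(20,150,100),(33,255,255)): print(n,'lid',c,st,on(n,c,.094),on(n,c,.06))
    hs=cv2.cvtColor(i,cv2.COLOR_RGB2HSV)
c=t[100:290,270:480];cv2.imwrite('pics/crop0.png',cv2.resize(c,None,fx=3.8,fy=3.1,interpolation=cv2.INTER_CUBIC)[:,:,::-1])
for n,i,b in(('top',t,(435,238,478,278)),('side',s,(175,315,240,375))):
    sub=i[b[1]:b[3],b[0]:b[2]];h=cv2.cvtColor(sub,cv2.COLOR_RGB2HSV)
    m=(h[:,:,1]>70).astype(np.uint8);M=cv2.moments(m,True)
    u=(M['m10']/M['m00']+b[0],M['m01']/M['m00']+b[1]);print(n,'coaster',u,M['m00'],on(n,u,.006))
E
```

```text
top lid [250.8 184.8] [245 179  13  13 132] [0.6865 0.1989] [0.6929 0.2058]
top lid [305.7 220.7] [296 211  20  20 324] [0.59   0.0498] [0.5934 0.0519]
top lid [259.8 223.5] [254 218  13  13 136] [0.5822 0.1715] [0.5853 0.1775]
side lid [178.1  38.1] [173  35  13   9  71] [-0.1074  0.6672] [-0.1524  0.7335]
side lid [324.5 157.5] [318 152  14  12 134] [0.5955 0.1356] [0.5845 0.1762]
side lid [366.  157.9] [360 153  13  11 129] [0.6977 0.1616] [0.6916 0.2034]
side lid [312.2 181.4] [302 173  21  18 323] [0.5907 0.0404] [0.5795 0.0764]
top coaster (455.6919254658385, 257.62981366459627) 805.0 [ 0.497 -0.364]
side coaster (206.86491557223263, 344.2226391494684) 1599.0 [ 0.4971 -0.3684]
```

View pics/crop0.png

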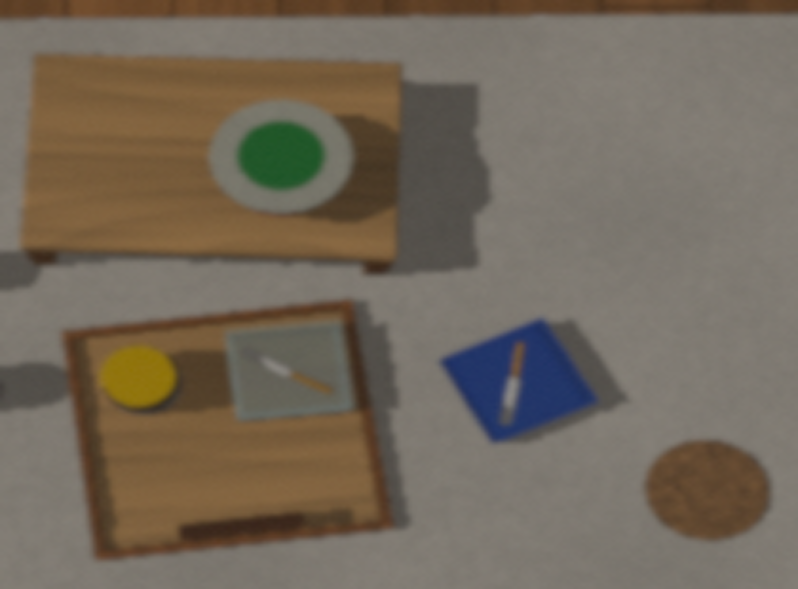

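The crop confirms the large yellow-lidded jar (upper left of the tray), the clear glass dish with a knife beside it, the tray slightly turned, and the cork coaster on the right. I'll go above the jar.

>>> play_rows(
  moves=[
    [[0,0.344,0.597,0.02,0,0,-24.2],[0,0.344,0.597,0.02,0,0,-24.2],[0,0.344,0.597,0.02,0,0,-24.2],[0,0.344,0.597,0.02,0,0,-24.2],[0,0.344,0.597,0.02,0,0,-24.2],[0,0.344,0.597,0.02,0,0,-24.2],[0,0.344,0.597,0.02,0,0,-24.2],[0,0.344,0.597,0.02,0,0,-24.2],[0,0.344,0.597,0.02,0,0,-24.2],[0,0.344,0.597,0.02,0,0,-24.2],[0,0.344,0.597,0.02,0,0,-24.2],[0,0.344,0.597,0.02,0,0,-24.2],[0,0.344,0.597,0.02,0,0,-24.2],[0,0.344,0.597,0.02,0,0,-24.2],[0,0.344,0.597,0.02,0,0,-24.2],[0,0.344,0.597,0.02,0,0,-24.2]],
  ],
)

```text
clock: 2.1
position: [0.5897, 0.0495, 0.2611]
tcp_rot: [-2.219, 2.222, 0.001]
force: [0.1, 0.1, 0.1]
gripper_width: 0.0877
```

```bash
python3 - <<'E'
from h import *
st=get_state();w=grab_frame('wrist');cv2.imwrite('pics/w1.png',w[:,:,::-1])
print(st['clock'],st['position'],np.degrees(R.from_rotvec(st['tcp_rot']).as_matrix()[:,0]*1),st['qpos'],st['force'])
for c,s in blobs(w,(20,150,100),(33,255,255)): print(c,s,on('wrist',c,.094,st), on('wrist',(s[0],c[1]),.094,st),on('wrist',(s[0]+s[2],c[1]),.094,st))
P=lambda x,y:(270+x/3.8,100+y/3.1)
print('tray',[on('top',P(*p),.018) for p in[(65,330),(350,302),(393,525),(100,555)]])
print('deck',[on('top',P(*p),.082) for p in[(35,55),(402,63),(397,262),(22,248)]])
E
```

```text
2.1 [0.58973308 0.04945985 0.26107137] [-5.64520326e-02 -5.72956817e+01 -8.95922875e-02] [-0.03398507  0.33024504  1.50379361  0.00162803  1.30733247  1.53737294] [0.07262654 0.06438517 0.06158004]
[170.8  79.9] [ 152   61   39   40 1221] [0.6911 0.1906] [0.6912 0.2077] [0.6911 0.1722]
[326.6 186.7] [ 301  161   53   53 2218] [0.5916 0.0491] [0.5917 0.0744] [0.5916 0.022 ]
[208.5 184.8] [192 168  34  34 909] [0.5937 0.1659] [0.5937 0.1822] [0.5937 0.1486]
tray [array([0.6381, 0.1081]), array([ 0.6645, -0.1053]), array([ 0.4634, -0.1342]), array([0.4354, 0.0788])]
deck [array([0.8791, 0.1278]), array([ 0.87  , -0.1403]), array([ 0.6896, -0.1338]), array([0.7021, 0.1333])]
```

View pics/w1.png

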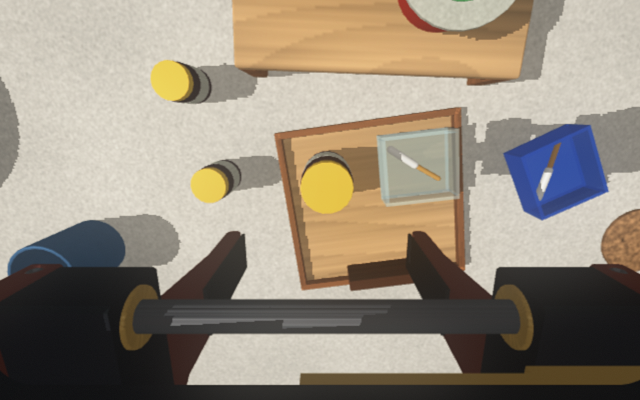

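The wrist view shows the jar lid at (326,187), 52 mm wide as given, with the dish at (418,165) and the tray bar at (380,275). The jar is at (0.592, 0.049). I'll descend, grip and lift.

>>> play_rows(
  moves=[
    [[0,0.002,-0.0005,-0.06,0,0,0],[0,0.002,-0.0005,-0.11,0,0,0],[0,0.002,-0.0005,-0.15,0,0,0],[0,0.002,-0.0005,-0.175,0,0,0],[0,0.002,-0.0005,-0.193,0,0,0],[0,0.002,-0.0005,-0.193,0,0,0],[0.5,0.002,-0.0005,-0.193,0,0,0],[0.5,0.002,-0.0005,-0.193,0,0,0],[0.5,0.002,-0.0005,-0.193,0,0,0],[0.5,0.002,-0.0005,-0.193,0,0,0],[0.5,0.002,-0.0005,-0.193,0,0,0],[0.5,0.002,-0.0005,-0.193,0,0,0]],
  ],
  force=18,
)

```text
clock: 3.65
position: [0.5922, 0.0491, 0.0687]
tcp_rot: [-2.219, 2.221, 0.0]
force: [-1.2, 0.2, 7.2]
gripper_width: 0.0558
```

>>> play_rows(
  moves=[
    [[0.5,0,0,0.01,0,0,0],[0.5,0,0,0.035,0,0,0],[0.5,0,0,0.07,0,0,0],[0.5,0,0,0.1,0,0,0],[0.5,-0.003,-0.015,0.11,0,0,0],[0.5,-0.01,-0.045,0.11,0,0,0],[0.5,-0.019,-0.085,0.11,0,0,0],[0.5,-0.029,-0.13,0.11,0,0,0],[0.5,-0.041,-0.18,0.11,0,0,0],[0.5,-0.053,-0.23,0.11,0,0,0],[0.5,-0.064,-0.28,0.11,0,0,0],[0.5,-0.075,-0.325,0.11,0,0,0],[0.5,-0.084,-0.365,0.11,0,0,0],[0.5,-0.091,-0.395,0.11,0,0,0],[0.5,-0.095,-0.415,0.11,0,0,0],[0.5,-0.095,-0.415,0.11,0,0,0],[0.5,-0.095,-0.415,0.11,0,0,0]],
  ],
)

```text
clock: 5.78
position: [0.497, -0.3647, 0.1782]
tcp_rot: [-2.219, 2.22, 0.003]
force: [-0.3, 1.5, -2.6]
gripper_width: 0.0559
```

```bash
python3 - <<'E'
from h import *
st=get_state();w=grab_frame('wrist');t=grab_frame('top');s=grab_frame('side')
print(st['clock'],st['position'],st['force'],st['gripper_width'])
a=cv2.resize(w,(480,300));b=s[220:400,120:320];b=cv2.resize(b,(320,288));v=np.zeros((300,800,3),np.uint8);v[:,:480]=a;v[:288,480:]=b
cv2.imwrite('pics/w2.png',v[:,:,::-1])
E
```

```text
5.775 [ 0.49696685 -0.36473776  0.17822776] [-0.33758011  1.49479382 -2.64483861] 0.0558987328165814
```

View pics/w2.png

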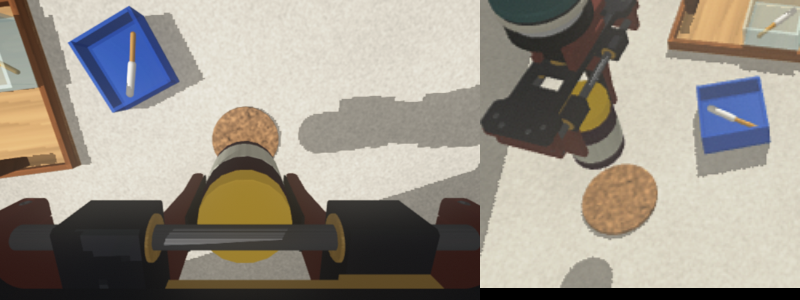

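The jar is held upright, and the coaster lies behind and below it in line (wrist crop 245,125). I'll lower it, release and retreat.

>>> play_rows(
  moves=[
    [[0.5,0,-0.001,-0.03,0,0,0],[0.5,0,-0.001,-0.065,0,0,0],[0.5,0,-0.001,-0.088,0,0,0],[0.5,0,-0.001,-0.1,0,0,0],[0.5,0,-0.001,-0.106,0,0,0],[0.5,0,-0.001,-0.1095,0,0,0],[0.5,0,-0.001,-0.1095,0,0,0],[0.2,0,-0.001,-0.1095,0,0,0],[0.0,0,-0.001,-0.1095,0,0,0],[0,0,-0.001,-0.1095,0,0,0],[0,0,-0.001,-0.1095,0,0,0],[0,0,-0.001,-0.08,0,0,0],[0,0,-0.001,-0.04,0,0,0],[0,0,-0.001,0.02,0,0,0],[0,0,-0.001,0.05,0,0,0],[0,0,-0.001,0.05,0,0,0]],
  ],
)

```text
clock: 7.92
position: [0.4989, -0.3669, 0.2316]
tcp_rot: [-2.22, 2.219, -0.008]
force: [-0.0, -1.1, -1.4]
gripper_width: 0.0876
```

```bash
python3 - <<'E'
from h import *
st=get_state();w=grab_frame('wrist');t=grab_frame('top')
print(st['clock'],st['position'],st['force'],st['gripper_width'])
for n,i in (('wrist',w),('top',t)):
  for c,s in blobs(i,(20,150,100),(33,255,255)): print(n,c,s,on(n,c,.094,st))
E
```

```text
7.925 [ 0.49885595 -0.36685867  0.23161394] [-0.04011705 -1.10121628 -1.35385781] 0.08764018054351422
wrist [324.2 198. ] [ 296  170   58   57 2547] [ 0.4977 -0.3655]
top [250.8 184.8] [245 179  13  13 133] [0.6865 0.1989]
top [259.8 223.5] [254 218  13  13 137] [0.5822 0.1715]
```

The jar stands at (0.498, -0.366) with the right lid size, so step 1 is done. Next I'll take the riser, tray and tub geometry from the wrist picture already taken.

```bash
python3 - <<'E'
from h import *
w=cv2.imread('pics/w1.png');c=w[0:300,225:545];cv2.imwrite('pics/w1c.png',cv2.resize(c,None,fx=2,fy=2,interpolation=cv2.INTER_CUBIC)[:600])
t=cv2.imread('pics/top0.png')[:,:,::-1].copy()
for n in ('top','side'):
    i=cv2.imread(f'pics/{n}0.png')[:,:,::-1].copy()
    for c,s in blobs(i,(50,150,40),(75,255,255)): print(n,c,s,on(n,c,.139))
print([ -camera_model('top')['extrinsics'][:3,:3].T@camera_model('top')['extrinsics'][:3,3]])
E
```

```text
top [343.7 149.6] [335 141  19  18 275] [ 0.7708 -0.0496]
[array([ 0.4854153 , -0.01668266,  1.15089411])]
```

View pics/w1c.png

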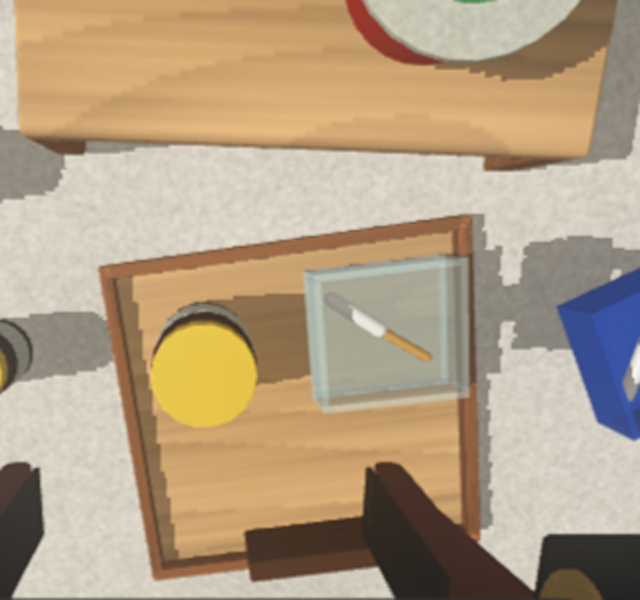

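The crop shows the deck's front top edge from (22,133) to (588,157), and the tray corners at (100,267), (471,216), (478,537) and (155,578). The bar's left end is at about (248,557).

```bash
python3 - <<'E'
from h import *
st=dict(position=[0.58973308,0.04945985,0.26107137],tcp_rot=[-2.219,2.222,.001])
P=lambda p,z:on('wrist',(225+p[0]/2,p[1]/2),z,st)
dl,dr=P((22,133),.082),P((588,157),.082);print('deck',dl,dr,np.linalg.norm(dl-dr),(dl+dr)/2,'yaw',np.degrees(np.arctan2(*(dl-dr)[::-1]))-90)
print('edges',P((17,0),.082),P((615,0),.082))
print('panel feet',P((85,152),0),P((487,170),0))
q=[P(p,.018) for p in[(100,267),(471,216),(478,537),(155,578)]];q=np.array(q);print(q,'c',q.mean(0))
for a,b in((3,0),(2,1)):d=q[b]-q[a];print(np.linalg.norm(d),np.degrees(np.arctan2(d[1],d[0])))
for a,b in((1,0),(2,3)):d=q[b]-q[a];print(np.linalg.norm(d),np.degrees(np.arctan2(d[1],d[0]))-90)
print('bar left end top',P((246,533),.052),P((250,560),.052))
E
```

```text
deck [0.704  0.1336] [ 0.6931 -0.1322] 0.2660234012262831 [0.69855 0.0007 ] yaw -2.348285427346184
edges [0.759  0.1316] [ 0.7585 -0.1339]
panel feet [0.7043 0.1186] [ 0.6939 -0.1196]
[[ 0.6389  0.1098]
 [ 0.6674 -0.1058]
 [ 0.4634 -0.1327]
 [ 0.4332  0.0817]] c [ 0.550725 -0.01175 ]
0.20761045253069516 7.778838352040992
0.20576591068493344 7.511840738906825
0.21747553885437323 7.530226992147178
0.21651651207240524 8.017831212063385
bar left end top [0.4837 0.0233] [0.4656 0.0206]
```

>>> play_rows(
  moves=[
    [[0,-0.0355,0.03,-0.03,0,0,10],[0,-0.0355,0.07,-0.03,0,0,20],[0,-0.0355,0.11,-0.03,0,0,30],[0,-0.0355,0.15,-0.03,0,0,40],[0,-0.0355,0.19,-0.03,0,0,50],[0,-0.0355,0.23,-0.03,0,0,60],[0,-0.0355,0.27,-0.03,0,0,70],[0,-0.0355,0.3,-0.03,0,0,80],[0,-0.0355,0.325,-0.03,0,0,89],[0,-0.0355,0.3428,-0.03,0,0,98],[0,-0.0355,0.3428,-0.03,0,0,98],[0,-0.0355,0.3428,-0.03,0,0,98],[0,-0.0355,0.3428,-0.03,0,0,98]],
  ],
)

```text
clock: 9.65
position: [0.4614, -0.0231, 0.1975]
tcp_rot: [-3.134, -0.216, 0.005]
force: [1.1, 0.2, 0.3]
gripper_width: 0.0879
```

```bash
python3 - <<'E'
from h import *
st=get_state();w=grab_frame('wrist');cv2.imwrite('pics/w3.png',w[:,:,::-1])
M=R.from_rotvec(st['tcp_rot']).as_matrix();print(st['clock'],st['position'],st['tcp_rot'],np.degrees(np.arctan2(M[1,0],M[0,0])),M[:,2],st['force'],st['qpos'])
E
```

```text
9.65 [ 0.46137077 -0.02313635  0.19749276] [-3.13398383 -0.21605107  0.00545668] 7.887292108178466 [-3.47718753e-03 -7.34922184e-05 -9.99993952e-01] [1.13004259 0.19560188 0.33719111] [-1.99210819e-01  2.12889695e-01  1.85066467e+00 -8.61241987e-04
  1.08143233e+00 -3.36463208e-01]
```

View pics/w3.png

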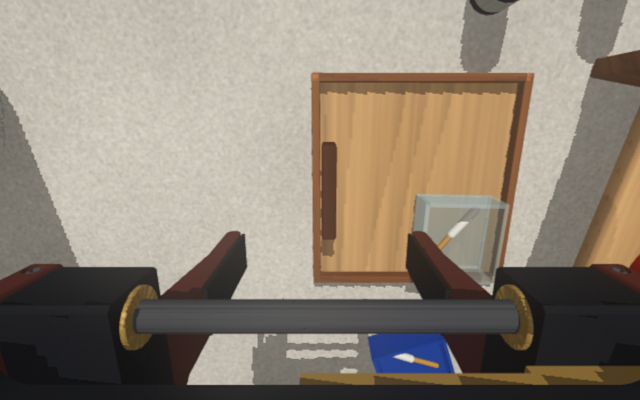

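The wrist view shows the bar at (329,142–240), parallel to the pads and about 3 mm ahead of the jaw centre. The dish is at (462,235), on the -y side. I'll descend and pinch.

>>> play_rows(
  moves=[
    [[0,0.0025,0.0005,-0.05,0,0,0],[0,0.0025,0.0005,-0.1,0,0,0],[0,0.0025,0.0005,-0.13,0,0,0],[0,0.0025,0.0005,-0.147,0,0,0],[0,0.0025,0.0005,-0.1525,0,0,0],[0,0.0025,0.0005,-0.1525,0,0,0],[0.5,0.0025,0.0005,-0.1525,0,0,0],[0.75,0.0025,0.0005,-0.1525,0,0,0],[0.95,0.0025,0.0005,-0.1525,0,0,0],[0.95,0.0025,0.0005,-0.1525,0,0,0],[0.95,0.0025,0.0005,-0.1525,0,0,0],[0.95,0.0025,0.0005,-0.1525,0,0,0],[0.95,0.0025,0.0005,-0.1525,0,0,0],[0.95,0.0025,0.0005,-0.1525,0,0,0]],
  ],
  force=12,
)

```text
clock: 11.45
position: [0.4637, -0.0226, 0.0451]
tcp_rot: [-3.134, -0.217, 0.006]
force: [-1.2, -0.3, 0.0]
gripper_width: 0.0143
```

The bar is pinched (14.3 mm). I'll align the tray with the riser axis in front of the mouth.

>>> play_rows(
  moves=[
    [[0.95,0.001,0.003,0,0,0,-1],[0.95,0.003,0.006,0,0,0,-2],[0.95,0.006,0.01,0,0,0,-3.5],[0.95,0.01,0.014,0,0,0,-5],[0.95,0.014,0.018,0,0,0,-6.5],[0.95,0.018,0.022,0,0,0,-8],[0.95,0.022,0.026,0,0,0,-9.2],[0.95,0.026,0.029,0,0,0,-10.1],[0.95,0.03,0.0307,0,0,0,-10.1],[0.95,0.0325,0.0307,0,0,0,-10.1],[0.95,0.0325,0.0307,0,0,0,-10.1],[0.95,0.0325,0.0307,0,0,0,-10.1]],
  ],
)

```text
clock: 12.95
position: [0.4958, 0.0086, 0.0451]
tcp_rot: [-3.14, 0.062, 0.007]
force: [-5.3, 0.1, 6.2]
gripper_width: 0.014
```

```bash
python3 - <<'E'
from h import *
st=get_state();t=grab_frame('top');s=grab_frame('side');w=grab_frame('wrist')
M=R.from_rotvec(st['tcp_rot']).as_matrix();print(st['clock'],st['position'],np.degrees(np.arctan2(M[1,0],M[0,0])),st['force'])
v=np.zeros((600,800,3),np.uint8)
v[:340,:400]=cv2.resize(t[105:190+85,265:385],(400,340)) if 0 else cv2.resize(t[110:212,260:380],(400,340),interpolation=cv2.INTER_CUBIC)
v[:340,400:]=cv2.resize(s[160:296,300:460],(400,340),interpolation=cv2.INTER_CUBIC)
v[340:590,:400]=cv2.resize(w,(400,250))
cv2.imwrite('pics/c4.png',v[:,:,::-1])
E
```

```text
12.95 [0.49575654 0.00858643 0.04507958] -2.2645700416516035 [-5.25383754  0.14243816  6.2166497 ]
```

View pics/c4.png

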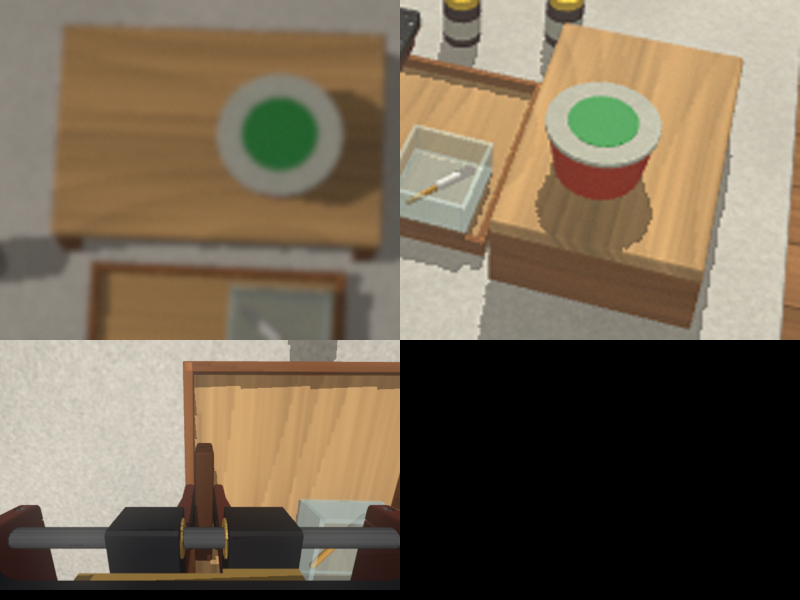

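Top crop: tray rear corners are at (90,263) and (346,272), and the deck front edge runs (52,236) to (383,247), with panel feet inner edges near x=85 and 352. I'll compare the lateral centring.

```bash
python3 - <<'E'
from h import *
P=lambda p,z:on('top',(260+p[0]*.3,110+p[1]*.3),z)
a,b=P((90,263),.018),P((346,272),.018)
c,d=P((52,236),.082),P((383,247),.082)
e,f=P((85,250),.005),P((352,258),.005)
for n,(l,r) in dict(tray=(a,b),deck=(c,d),feet=(e,f)).items():
    v=l-r;m=(l+r)/2;y=(m-np.array([.697,.0002]))@np.array([.0393,.9992]);print(n,l,r,np.linalg.norm(v),np.degrees(np.arctan2(v[1],v[0]))-90,'lat',y)
E
```

```text
tray [0.689  0.1094] [ 0.6813 -0.1103] 0.21983489258987074 -2.007268982562337 lat -0.001115185
deck [0.6998 0.1338] [ 0.6907 -0.135 ] 0.26895399234813383 -1.9389603447334451 lat -0.0008681350000000045
feet [0.7028 0.1154] [ 0.6958 -0.1166] 0.23210557942453686 -1.7282276504985532 lat -0.0007089699999999932
```

>>> play_rows(
  moves=[
    [[0.95,0,0,0.0005,0,0,0],[0.95,0,0,0.0005,0,0,0]],
  ],
)

```text
clock: 13.35
position: [0.496, 0.0088, 0.0453]
tcp_rot: [-3.139, 0.063, 0.007]
force: [-1.4, 0.0, -2.8]
gripper_width: 0.0139
```

Tray and shelf agree to under 0.5 mm laterally and 0.1° in yaw. I'll slide in, stopping short of the earliest bumper depth.

>>> play_rows(
  moves=[
    [[0.95,0.002,-0.0001,0,0,0,0],[0.95,0.006,-0.0002,0,0,0,0],[0.95,0.011,-0.0004,0,0,0,0],[0.95,0.017,-0.0006,0,0,0,0],[0.95,0.023,-0.0008,0,0,0,0],[0.95,0.029,-0.0011,0,0,0,0],[0.95,0.035,-0.0013,0,0,0,0],[0.95,0.041,-0.0015,0,0,0,0],[0.95,0.047,-0.0017,0,0,0,0],[0.95,0.053,-0.0019,0,0,0,0],[0.95,0.059,-0.0022,0,0,0,0],[0.95,0.064,-0.0024,0,0,0,0],[0.95,0.068,-0.0025,0,0,0,0],[0.95,0.071,-0.0026,0,0,0,0],[0.95,0.073,-0.0027,0,0,0,0],[0.95,0.075,-0.0028,0,0,0,0],[0.95,0.076,-0.0028,0,0,0,0]],
  ],
)

```text
clock: 15.48
position: [0.5721, 0.006, 0.0453]
tcp_rot: [-3.139, 0.063, 0.007]
force: [-1.7, -0.3, -2.0]
gripper_width: 0.0138
```

>>> play_rows(
  moves=[
    [[0.95,0.0005,0,0,0,0,0],[0.95,0.001,0,0,0,0,0],[0.95,0.0015,-0.0001,0,0,0,0],[0.95,0.002,-0.0001,0,0,0,0],[0.95,0.0025,-0.0001,0,0,0,0],[0.95,0.003,-0.0001,0,0,0,0]],
  ],
)

```text
clock: 16.23
position: [0.5752, 0.0059, 0.0453]
tcp_rot: [-3.139, 0.063, 0.007]
force: [-2.2, -0.2, -0.9]
gripper_width: 0.0142
```

>>> play_rows(
  moves=[
    [[0.95,0.0005,0,0,0,0,0],[0.95,0.001,0,0,0,0,0],[0.95,0.0015,-0.0001,0,0,0,0],[0.95,0.002,-0.0001,0,0,0,0],[0.95,0.0025,-0.0001,0,0,0,0],[0.95,0.003,-0.0001,0,0,0,0]],
  ],
)

```text
clock: 16.98
position: [0.5782, 0.0058, 0.0453]
tcp_rot: [-3.139, 0.063, 0.007]
force: [-1.3, 0.5, -2.7]
gripper_width: 0.014
```

>>> play_rows(
  moves=[
    [[0.95,0.0005,0,0,0,0,0],[0.95,0.001,0,0,0,0,0],[0.95,0.0015,-0.0001,0,0,0,0],[0.95,0.002,-0.0001,0,0,0,0],[0.95,0.0025,-0.0001,0,0,0,0],[0.95,0.003,-0.0001,0,0,0,0]],
  ],
)

```text
clock: 17.73
position: [0.5812, 0.0057, 0.0453]
tcp_rot: [-3.139, 0.063, 0.007]
force: [-2.5, -0.3, -1.4]
gripper_width: 0.0142
```

```bash
cat > avg.py <<'E'
from plant import *
import numpy as np
r=[]
for i in range(8): s=get_state();r.append(np.r_[s['force'],s['ft_torque']]);grab_frame('side')
r=np.array(r);print(s['clock'],s['position'].round(5) if hasattr(s['position'],'round') else s['position'],'F',r.mean(0).round(2),'sd',r.std(0).round(2))
E
python3 avg.py
```

```text
18.075 [0.5813  0.0057  0.04529] F [-1.95  0.19 -2.5  -0.04  0.08 -0.03] sd [0.58 0.29 0.68 0.04 0.02 0.03]
```

>>> play_rows(
  moves=[
    [[0.95,0.0005,0,0,0,0,0],[0.95,0.001,0,0,0,0,0],[0.95,0.0015,-0.0001,0,0,0,0],[0.95,0.002,-0.0001,0,0,0,0],[0.95,0.0025,-0.0001,0,0,0,0]],
  ],
)

```text
clock: 18.75
position: [0.5839, 0.0056, 0.0453]
tcp_rot: [-3.139, 0.063, 0.007]
force: [-3.1, 0.4, -2.0]
gripper_width: 0.014
```

```bash
python3 avg.py
```

```text
19.1 [0.58395 0.00562 0.04535] F [-1.61  0.46 -2.63 -0.07  0.09 -0.05] sd [0.72 0.28 0.46 0.02 0.02 0.01]
```

>>> play_rows(
  moves=[
    [[0.95,0.0005,0,0,0,0,0],[0.95,0.001,0,0,0,0,0],[0.95,0.0015,-0.0001,0,0,0,0],[0.95,0.002,-0.0001,0,0,0,0],[0.95,0.0025,-0.0001,0,0,0,0]],
  ],
)

```text
clock: 19.77
position: [0.5865, 0.0055, 0.0453]
tcp_rot: [-3.139, 0.063, 0.006]
force: [-2.2, 0.3, -2.3]
gripper_width: 0.0137
```

```bash
python3 avg.py
```

```text
20.125 [0.58658 0.00548 0.04537] F [-1.33  0.26 -2.65 -0.04  0.11 -0.03] sd [0.66 0.38 0.48 0.03 0.03 0.03]
```

>>> play_rows(
  moves=[
    [[0.95,0.0005,0,0,0,0,0],[0.95,0.001,0,0,0,0,0],[0.95,0.0015,-0.0001,0,0,0,0],[0.95,0.002,-0.0001,0,0,0,0],[0.95,0.0025,-0.0001,0,0,0,0]],
  ],
)

```text
clock: 20.8
position: [0.5891, 0.0054, 0.0453]
tcp_rot: [-3.139, 0.063, 0.006]
force: [-2.7, 0.5, -2.0]
gripper_width: 0.0139
```

```bash
python3 avg.py
```

```text
21.15 [0.58922 0.00537 0.0454 ] F [-1.67  0.22 -2.75 -0.07  0.12 -0.05] sd [0.64 0.43 0.44 0.01 0.03 0.02]
```

>>> play_rows(
  moves=[
    [[0.95,0.0005,0,-0.0001,0,0,0],[0.95,0.001,0,-0.0001,0,0,0],[0.95,0.0015,-0.0001,-0.0001,0,0,0],[0.95,0.002,-0.0001,-0.0001,0,0,0],[0.95,0.0025,-0.0001,-0.0001,0,0,0]],
  ],
)

```text
clock: 21.82
position: [0.5918, 0.0053, 0.0453]
tcp_rot: [-3.14, 0.063, 0.005]
force: [-2.2, 0.3, -2.6]
gripper_width: 0.0142
```

```bash
python3 avg.py
```

```text
22.175 [0.59186 0.00524 0.04533] F [-1.52  0.13 -2.56 -0.05  0.12 -0.05] sd [0.41 0.22 0.43 0.03 0.02 0.02]
```

>>> play_rows(
  moves=[
    [[0.95,0.0005,0,0,0,0,0],[0.95,0.001,0,0,0,0,0],[0.95,0.0015,-0.0001,0,0,0,0],[0.95,0.002,-0.0001,0,0,0,0],[0.95,0.0025,-0.0001,0,0,0,0]],
  ],
)

```text
clock: 22.85
position: [0.5944, 0.0052, 0.0453]
tcp_rot: [-3.14, 0.063, 0.005]
force: [-2.5, 0.2, -3.4]
gripper_width: 0.0139
```

```bash
python3 avg.py
```

```text
23.2 [0.59452 0.00513 0.04535] F [-1.57  0.07 -3.09 -0.08  0.13 -0.04] sd [0.48 0.46 0.36 0.03 0.03 0.02]
```

>>> play_rows(
  moves=[
    [[0.95,0.0005,0,-0.0001,0,0,0],[0.95,0.001,0,-0.0001,0,0,0],[0.95,0.0015,-0.0001,-0.0001,0,0,0],[0.95,0.002,-0.0001,-0.0001,0,0,0],[0.95,0.0025,-0.0001,-0.0001,0,0,0]],
  ],
)

```text
clock: 23.88
position: [0.5971, 0.005, 0.0453]
tcp_rot: [-3.14, 0.063, 0.004]
force: [-1.9, 0.1, -2.6]
gripper_width: 0.0141
```

```bash
python3 avg.py
```

```text
24.225 [0.59714 0.00503 0.04529] F [-1.82  0.08 -2.77 -0.05  0.14 -0.04] sd [0.49 0.17 0.4  0.02 0.04 0.02]
```

>>> play_rows(
  moves=[
    [[0.95,0.0005,0,0,0,0,0],[0.95,0.001,0,0,0,0,0],[0.95,0.0015,-0.0001,0,0,0,0],[0.95,0.002,-0.0001,0,0,0,0],[0.95,0.0025,-0.0001,0,0,0,0]],
  ],
)

```text
clock: 24.9
position: [0.5997, 0.0049, 0.0453]
tcp_rot: [-3.14, 0.063, 0.004]
force: [-2.2, -0.2, -3.1]
gripper_width: 0.0141
```

```bash
python3 avg.py
```

```text
25.25 [0.59978 0.00492 0.04529] F [-1.66 -0.09 -3.09 -0.07  0.12 -0.06] sd [0.55 0.48 0.49 0.02 0.05 0.04]
```

>>> play_rows(
  moves=[
    [[0.95,0.0005,0,0,0,0,0],[0.95,0.001,0,0,0,0,0],[0.95,0.0015,-0.0001,0,0,0,0],[0.95,0.002,-0.0001,0,0,0,0],[0.95,0.0025,-0.0001,0,0,0,0]],
  ],
)

```text
clock: 25.92
position: [0.6023, 0.0048, 0.0453]
tcp_rot: [-3.14, 0.063, 0.004]
force: [-2.1, -0.5, -2.8]
gripper_width: 0.0139
```

```bash
python3 avg.py
```

```text
26.275 [0.60241 0.00482 0.04533] F [-1.3   0.04 -2.97 -0.08  0.16 -0.07] sd [0.61 0.52 0.34 0.02 0.03 0.04]
```

>>> play_rows(
  moves=[
    [[0.95,0.0005,0,0,0,0,0],[0.95,0.001,0,0,0,0,0],[0.95,0.0015,-0.0001,0,0,0,0],[0.95,0.002,-0.0001,0,0,0,0],[0.95,0.0025,-0.0001,0,0,0,0]],
  ],
)

```text
clock: 26.95
position: [0.6049, 0.0047, 0.0453]
tcp_rot: [-3.14, 0.063, 0.003]
force: [-1.9, 1.0, -3.8]
gripper_width: 0.014
```

```bash
python3 avg.py
```

```text
27.3 [0.60504 0.0047  0.04533] F [-1.08  0.07 -3.34 -0.08  0.17 -0.04] sd [0.43 0.48 0.36 0.02 0.05 0.03]
```

>>> play_rows(
  moves=[
    [[0.95,0.0005,0,-0.0001,0,0,0],[0.95,0.001,0,-0.0001,0,0,0],[0.95,0.0015,-0.0001,-0.0001,0,0,0],[0.95,0.002,-0.0001,-0.0001,0,0,0],[0.95,0.0025,-0.0001,-0.0001,0,0,0]],
  ],
)

```text
clock: 27.98
position: [0.6076, 0.0046, 0.0453]
tcp_rot: [-3.14, 0.063, 0.003]
force: [-1.3, 0.4, -3.2]
gripper_width: 0.014
```

```bash
python3 avg.py
```

```text
28.325 [0.60768 0.0046  0.04527] F [-1.23 -0.04 -3.15 -0.07  0.16 -0.04] sd [0.49 0.53 0.56 0.03 0.04 0.02]
```

>>> play_rows(
  moves=[
    [[0.95,0.0005,0,0,0,0,0],[0.95,0.001,0,0,0,0,0],[0.95,0.0015,-0.0001,0,0,0,0],[0.95,0.002,-0.0001,0,0,0,0],[0.95,0.0025,-0.0001,0,0,0,0]],
  ],
)

```text
clock: 29.0
position: [0.6102, 0.0045, 0.0453]
tcp_rot: [-3.14, 0.063, 0.003]
force: [-1.1, 0.3, -2.4]
gripper_width: 0.014
```

```bash
python3 avg.py
```

```text
29.35 [0.61032 0.00447 0.04531] F [-1.05  0.22 -3.15 -0.09  0.17 -0.05] sd [0.43 0.51 0.5  0.02 0.03 0.02]
```

>>> play_rows(
  moves=[
    [[0.95,0.0005,0,-0.0001,0,0,0],[0.95,0.001,0,-0.0001,0,0,0],[0.95,0.0015,-0.0001,-0.0001,0,0,0],[0.95,0.002,-0.0001,-0.0001,0,0,0],[0.95,0.0025,-0.0001,-0.0001,0,0,0]],
  ],
)

```text
clock: 30.02
position: [0.6128, 0.0044, 0.0452]
tcp_rot: [-3.14, 0.063, 0.002]
force: [-2.5, -0.1, -3.1]
gripper_width: 0.0138
```

```bash
python3 avg.py
```

```text
30.375 [0.61293 0.00437 0.04519] F [-1.67 -0.1  -3.06 -0.06  0.14 -0.05] sd [0.5  0.31 0.34 0.03 0.04 0.03]
```

>>> play_rows(
  moves=[
    [[0.95,0.0005,0,0,0,0,0],[0.95,0.001,0,0,0,0,0],[0.95,0.0015,-0.0001,0,0,0,0],[0.95,0.002,-0.0001,0,0,0,0],[0.95,0.0025,-0.0001,0,0,0,0]],
  ],
)

```text
clock: 31.05
position: [0.6154, 0.0043, 0.0452]
tcp_rot: [-3.14, 0.063, 0.002]
force: [-2.3, 0.1, -2.1]
gripper_width: 0.0137
```

```bash
python3 avg.py
```

```text
31.4 [0.61554 0.00427 0.04521] F [-1.27  0.15 -3.18 -0.1   0.17 -0.05] sd [0.72 0.32 0.53 0.02 0.04 0.04]
```

>>> play_rows(
  moves=[
    [[0.95,0.0005,0,0,0,0,0],[0.95,0.001,0,0,0,0,0],[0.95,0.0015,-0.0001,0,0,0,0],[0.95,0.002,-0.0001,0,0,0,0],[0.95,0.0025,-0.0001,0,0,0,0]],
  ],
)

```text
clock: 32.08
position: [0.6181, 0.0042, 0.0452]
tcp_rot: [-3.14, 0.063, 0.002]
force: [-2.3, 0.2, -3.3]
gripper_width: 0.0139
```

```bash
python3 avg.py
```

```text
32.425 [0.61818 0.00413 0.04525] F [-1.4   0.07 -3.16 -0.07  0.2  -0.06] sd [0.41 0.3  0.55 0.04 0.03 0.02]
```

>>> play_rows(
  moves=[
    [[0.95,0.0005,0,0,0,0,0],[0.95,0.001,0,0,0,0,0],[0.95,0.0015,-0.0001,0,0,0,0],[0.95,0.002,-0.0001,0,0,0,0]],
  ],
)

```text
clock: 32.98
position: [0.6202, 0.004, 0.0452]
tcp_rot: [-3.14, 0.063, 0.001]
force: [-1.5, -0.1, -3.3]
gripper_width: 0.0136
```

```bash
python3 avg.py
```

```text
33.325 [0.62027 0.00405 0.04526] F [-1.09  0.31 -3.64 -0.06  0.21 -0.05] sd [0.54 0.36 0.46 0.04 0.03 0.03]
```

>>> play_rows(
  moves=[
    [[0.95,0.0005,0,-0.0001,0,0,0],[0.95,0.001,0,-0.0001,0,0,0],[0.95,0.0015,-0.0001,-0.0001,0,0,0],[0.95,0.002,-0.0001,-0.0001,0,0,0]],
  ],
)

```text
clock: 33.88
position: [0.6221, 0.0039, 0.0452]
tcp_rot: [-3.14, 0.063, 0.001]
force: [-2.5, 0.3, -2.3]
gripper_width: 0.014
```

```bash
python3 avg.py
```

```text
34.225 [0.62224 0.00394 0.04517] F [-2.71 -0.18 -2.8  -0.08  0.32 -0.02] sd [0.53 0.4  0.42 0.03 0.02 0.03]
```

Fx and the y-moment have stepped up, which means spring contact near 118 mm. I'll continue gently.

>>> play_rows(
  moves=[
    [[0.95,0.0005,0,0,0,0,0],[0.95,0.001,0,0,0,0,0],[0.95,0.0015,-0.0001,0,0,0,0],[0.95,0.002,-0.0001,0,0,0,0]],
  ],
)

```text
clock: 34.78
position: [0.6242, 0.0038, 0.0451]
tcp_rot: [-3.14, 0.063, 0.001]
force: [-2.9, -0.6, -2.3]
gripper_width: 0.0137
```

```bash
python3 avg.py
```

```text
35.125 [0.62437 0.00383 0.04516] F [-2.53 -0.23 -2.51 -0.07  0.37 -0.02] sd [0.5  0.39 0.41 0.02 0.04 0.02]
```

>>> play_rows(
  moves=[
    [[0.95,0.0005,0,0,0,0,0],[0.95,0.0005,0,0,0,0,0]],
  ],
)

```text
clock: 35.42
position: [0.6248, 0.0039, 0.0451]
tcp_rot: [-3.14, 0.063, 0.001]
force: [-2.9, -0.7, -1.8]
gripper_width: 0.0141
```

```bash
python3 avg.py
```

```text
35.775 [0.62479 0.00386 0.04513] F [-2.73 -0.12 -2.07 -0.07  0.4  -0.01] sd [0.3  0.61 0.77 0.03 0.03 0.02]
```

>>> play_rows(
  moves=[
    [[0.95,0.0005,0,0,0,0,0],[0.95,0.001,0,0,0,0,0],[0.95,0.001,0,0,0,0,0]],
  ],
)

```text
clock: 36.2
position: [0.6259, 0.0038, 0.0452]
tcp_rot: [-3.14, 0.063, 0.001]
force: [-1.9, 0.2, -2.5]
gripper_width: 0.0139
```

```bash
python3 avg.py
```

```text
36.55 [0.62586 0.00383 0.04514] F [-2.68 -0.15 -1.91 -0.08  0.42 -0.04] sd [0.53 0.33 0.57 0.03 0.03 0.02]
```

>>> play_rows(
  moves=[
    [[0.95,0.0004,0,0,0,0,0],[0.95,0.0004,0,0,0,0,0]],
  ],
)

```text
clock: 36.85
position: [0.6262, 0.0038, 0.0451]
tcp_rot: [-3.14, 0.063, 0.001]
force: [-2.6, 0.2, -1.9]
gripper_width: 0.0141
```

>>> play_rows(
  moves=[
    [[0.95,0.0004,0,0,0,0,0],[0.95,0.0004,0,0,0,0,0]],
  ],
)

```text
clock: 37.1
position: [0.6266, 0.0038, 0.0451]
tcp_rot: [-3.14, 0.064, 0.001]
force: [-3.9, 0.2, -1.8]
gripper_width: 0.014
```

```bash
python3 avg.py
```

```text
37.45 [0.62662 0.00382 0.04515] F [-3.4  -0.23 -2.05 -0.09  0.48 -0.05] sd [0.59 0.41 0.58 0.01 0.03 0.04]
```

>>> play_rows(
  moves=[
    [[0.95,0.0004,0,0,0,0,0],[0.95,0.0004,0,0,0,0,0]],
  ],
)

```text
clock: 37.75
position: [0.6271, 0.0038, 0.0451]
tcp_rot: [-3.14, 0.063, 0.001]
force: [-3.7, -0.3, -1.1]
gripper_width: 0.0139
```

```bash
python3 avg.py
```

```text
38.1 [0.62706 0.0038  0.04516] F [-3.54 -0.16 -1.84 -0.1   0.48 -0.05] sd [0.31 0.4  0.48 0.02 0.02 0.02]
```

>>> play_rows(
  moves=[
    [[0.95,0.0004,0,0,0,0,0],[0.95,0.0004,0,0,0,0,0]],
  ],
)

```text
clock: 38.4
position: [0.6272, 0.0038, 0.0452]
tcp_rot: [-3.14, 0.063, 0.001]
force: [-3.6, -0.9, -1.2]
gripper_width: 0.014
```

```bash
python3 avg.py
```

```text
38.75 [0.62724 0.00381 0.04514] F [-4.82 -0.22 -0.29 -0.15  0.67 -0.04] sd [0.51 0.56 0.68 0.03 0.06 0.03]
```

>>> play_rows(
  moves=[
    [[0.95,0.0005,0,0,0,0,0],[0.95,0.0005,0,0,0,0,0],[0.95,0.0005,0,0,0,0,0]],
  ],
)

```text
clock: 39.17
position: [0.6273, 0.0038, 0.0452]
tcp_rot: [-3.14, 0.063, 0.002]
force: [-5.3, -0.2, 0.7]
gripper_width: 0.0136
```

```bash
python3 avg.py
```

```text
Traceback (most recent call last):
  File "avg.py", line 4, in <module>
    for i in range(8): s=get_state();r.append(np.r_[s['force'],s['ft_torque']]);grab_frame('side')
                                                                                ~~~~~~~~~~^^^^^^^^
ValueError: 200 camera calls are used up
```

>>> play_rows(
  moves=[
    [[0.95,0.0006,0,0,0,0,0],[0.95,0.0006,0,0,0,0,0],[0.95,0.0006,0,0,0,0,0]],
  ],
)

```text
clock: 39.75
position: [0.6273, 0.0039, 0.0451]
tcp_rot: [-3.14, 0.063, 0.004]
force: [-6.1, -0.2, 1.3]
gripper_width: 0.014
```

>>> play_rows(
  moves=[
    [[0.95,0.0008,0,0,0,0,0],[0.95,0.0008,0,0,0,0,0],[0.95,0.0008,0,0,0,0,0],[0.95,0.0008,0,0,0,0,0]],
  ],
)

```text
clock: 40.25
position: [0.6273, 0.0038, 0.0451]
tcp_rot: [-3.14, 0.063, 0.006]
force: [-7.1, -0.3, 2.1]
gripper_width: 0.0139
```

```bash
python3 - <<'E'
from plant import *
import numpy as np
s=get_state();print(s['clock'],s['position'],s['force'],s['ft_torque'])
E
```

```text
40.25 [0.62733093 0.00383285 0.04514408] [-7.11494746 -0.28111287  2.06948448] [-0.10008775  0.83893648 -0.02271502]
```

>>> play_rows(
  moves=[
    [[0.95,0.0004,0,0,0,0,0],[0.95,0.0002,0,0,0,0,0],[0.95,0.0002,0,0,0,0,0],[0.75,0.0002,0,0,0,0,0],[0.5,0.0002,0,0,0,0,0],[0.5,0.0002,0,0,0,0,0],[0.5,0.0002,0,0,0,0,0],[0.5,0.0002,0,0.01,0,0,0],[0.5,0.0002,0,0.03,0,0,0],[0.5,0,0,0.06,0,0,0],[0.5,0,0,0.1,0,0,0],[0.5,0,0,0.14,0,0,0],[0.5,-0.03,0,0.17,0,0,0],[0.5,-0.06,0,0.18,0,0,0],[0.5,-0.06,0,0.18,0,0,0],[0.5,-0.06,0,0.18,0,0,0],[0.5,-0.06,0,0.18,0,0,0]],
  ],
)

```text
clock: 42.38
position: [0.5682, 0.0038, 0.2246]
tcp_rot: [-3.14, 0.063, 0.006]
force: [-0.3, -0.2, 0.3]
gripper_width: 0.0439
```

```bash
python3 - <<'E'
from plant import *
s=get_state();print(s['clock'],s['position'],s['force'],s['gripper_width'],abs(s['joint_velocities']).max())
try: grab_frame('top')
except Exception as e: print(e)
E
```

```text
42.375 [0.56817022 0.00377262 0.22463823] [-0.29969649 -0.15125741  0.2948664 ] 0.04393643825772445 0.003686640989405621
200 camera calls are used up
```

```bash
python3 -c "
from plant import *
print(finish_job())"
```

```text
the job is handed in; nothing more can be done
None
```

I moved the jar to the coaster, slid the tray under the shelf until it pressed the bumper to its end, let go, and handed the job in at about 42 s. The final state was not seen: my force-averaging reads used up all 200 camera calls, so there was no closing picture.

- **Jar:** after release, the wrist view put it at (0.498, -0.366), against the coaster at (0.497, -0.366), and the lid size fitted a jar standing upright.
- **Alignment:** just before the tray entered the shelf, the top view showed it centred to about 0.3 mm and square to about 0.1°.
- **Bumper:** it was met about 118 mm inside the mouth. The tool force then rose slowly for about 6 mm, after which the tray stopped moving while the force went from about 3.5 to 7.1 N. Sliding friction was about 1.5 N, so the bumper took roughly 5 N, under the 14 N limit.
- **Release:** I eased the push off before opening the fingers and lifting away. The tool then read about 0.3 N, so nothing was being touched.

The final resting force on the bumper, the dish, and the mug and tub after the push were not checked by picture. The forces gave no sign that anything had been knocked.

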